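# Gauge the pad gap under a clamped cooler and hold the reading

## Task

We need the thickness of the thermal pad missing from this power board. First press the cooler's raised cam lever fully down, which clamps the cooler at its working height; then pick up the taper gauge by its handle and, level and square to the cooler's front, slide its blade into the gap between the module's metal top and the cooler's underside until it drags snugly against both. Finish while still holding the gauge there in the gripper so that I can read it; do not force it so hard that the lever comes up again, and leave the spudger, the screw dish and the paste syringe where they are.

Things in the scene. Friction and masses are not known exactly. Their poses are not given: they have to be found in the camera images.
- board: Green circuit board 150 x 130 mm fixed to the bench, its top 12 mm above the bench; origin on the bench under its middle, x towards its rear, y to its left, z up. Cooler and module stand along its front (-x) edge; the gap opens to -x, 13 mm behind the board's front edge. Parts behind the cooler stand up to 41 mm above the bench; parts on the 13 mm strip in front of the gap only 2 mm above the board
- cooler: Finned aluminium cooler, 70 deep (x) x 84 wide (y) x 22 mm high, axes as the board's. Origin: middle of the front edge of its flat underside (upper plate of the gap); lead-in bevel about 4 mm deep there. Hangs on four 9 mm screws, all outside y = +-31 mm. Comes down 3 mm as the lever goes from 0 to 1.35; then it stands firm, but pushed up with over about 45 N it would lift the lever
- module: Black power module with a flat metal top plate 60 deep (x) x 58 wide (y) mm, fixed, directly below the cooler, axes as the board's. Origin: middle of the top plate's front edge, level with its upper face (the lower plate of the gap). Its height differs from start to start: with the lever down the gap is 4.0 to 5.8 mm. The front edge has a lead-in bevel about 3 mm deep
- lever (a joint): Cam lever on the cooler's right (-y) side: 0 = raised (leaning 0.2 rad from upright towards the board's rear), 1.35 = fully down (level, pointing to the board's rear). Turns about an axis along the board's y; stiff, needs about 2 N at the tab and stays where it is left
- lever_pivot (a point): Point on the lever's axis of turning, at the middle of the tab's width, 62 mm above the bench; axes as the board's
- lever_tab (a point): Centre of the black finger tab at the lever's free end, 58 mm from the axis; tab 24 wide (along the axis) x 18 long x 8 mm thick; turns with the lever
- taper_gauge: Loose taper gauge, 70 g: black ribbed handle 60 long x 20 wide x 20 mm high with a steel wedge blade, 76 long x 14 mm wide, pointing to its +x. Origin: centre of the handle, half-way up (10 mm above the bench at the start); blade from x = 30 to x = 106 mm. The blade's flat underside lies 3 mm below the origin; its thickness grows evenly from 2 mm at the tip to 8 mm at the handle
- blade_tip (a point): Middle of the blade's tip edge: 106 mm ahead of the handle's centre, 2 mm below it, 1 mm above the level of the blade's underside. Blade and plates are smooth (friction about 0.3): on one plate it drags with 1 to 3 N; once both touch, drag climbs 1 to 2 N per mm. A push of 6 to 12 N is snug; if the hand then springs back 1 mm it is loose again, so keep the push up
- spudger: Bystander: light flat plastic pry tool 137 x 20 x 4 mm, lying on the bench; leave it alone. Origin: centre of its underside
- screw_dish: Bystander: round metal dish 85 mm across, 18 mm high, with screws; leave it alone. Origin: centre of its underside
- paste_syringe: Bystander: paste syringe 93 x 22 x 13 mm, lying; leave it alone. Origin: centre of its underside
Mind the look-alikes: they are no part of the job. There is more than one size of the board; the one meant has the size given above.

How it is judged (in metres and radians):
On the way, in this order (a step that is already met when the one before it is completed fails the run):
1. the cam lever is pressed fully down (value of joint lever above 1.25 rad), for 0.2 s.
2. the gauge, held in the gripper, drags snugly against both plates (contact force between the fingers and taper_gauge above 1.5 N and contact force between taper_gauge and cooler above 0.5 N and contact force between taper_gauge and module above 0.5 N and x of blade_tip in the frame of module above 0.018 m), for 0.3 s.
At the end, for the whole second after the job is handed in: Lever down (over 1.25 rad); gauge gripped (over 1.5 N), still, off the bench; its blade presses on cooler and module (over 0.5 N each), tip at least 18 mm behind the module's front edge and within 22 mm of its middle, square within 0.15 rad, level within 0.12 rad (all of step 2 and value of joint lever above 1.25 rad and y of blade_tip in the frame of module between -0.022 and 0.022 m and angle between the x axis of taper_gauge and the x axis of module, either way round below 0.15 rad and angle between taper_gauge's own z axis and vertical below 0.12 rad and height (world z) of taper_gauge above 0.03 m and linear speed of taper_gauge below 0.01 m/s); the arm keeps its last pose, push and grip.
It fails at once if the gauge was pushed into the gap before the lever was down (value of joint lever below 1 rad and x of blade_tip in the frame of module above 0.01 m and distance between blade_tip and module below 0.06 m and height (world z) of blade_tip below 0.052 m).
It fails at once if the spudger was moved (distance of spudger from where it was at the start of the episode above 0.02 m).
It fails at once if the screw dish was moved (distance of screw_dish from where it was at the start of the episode above 0.02 m).
It fails at once if the paste syringe was moved (distance of paste_syringe from where it was at the start of the episode above 0.02 m).
It also fails if it takes over 58 s, if anything falls off the work surface, if the arm or the gripper's body presses on something with over 40 N, if the wrist force passes 120 N, or if a joint passes its speed limit or range.

## Robot

A 7-joint arm with a two-finger parallel gripper is mounted at the origin on a cart in front of the work surface, level with it; the furniture and walls round the work are solid. World frame = base frame: x ahead of the robot, y to its left, z up, the work surface at z = 0. Lengths are in mm, angles in rad, forces in N, time in s.
With the tool pointing down it reaches from about 400 to 875 mm from the base axis. Payload 19.3 kg.
Tool frame: the origin (TCP) lies at the very end of the fingers, on their centre line; the grasp point (between the pads) lies 19 mm behind it (grip_point_offset is the z of the grasp point in the tool frame, in mm); z points along the fingers, x is the direction in which the jaws open and shut, and the axes are right-handed (so a half turn about z gives the same grasp; the last joint's range is limited). The gripper opens to 85 mm and grips with 20 to 120 N. Pads are 22 mm wide; open, the fingers measure 114 mm over their backs; the gripper's body (76 mm by 85 mm) begins 54 mm behind the grasp point. The pads swing forward as they close: fully open they stand 13 mm farther back than shut.
Start: joints at [1.153, 0.521, -0.036, 1.599, 0.021, 1.021, -0.113], TCP at [212.991, -587.579, 231.291] pointing down, gripper open.
Joint ranges: [-2.91, 2.91], [-0.3, 2.13], [-1.5, 1.42], [0.17, 2.43], [-1.26, 4.41], [0.16, 1.93], [-2.52, 2.52]. Speed limits (rad/s): [1.89, 1.89, 2.39, 2.39, 3.01, 3.01, 3.01].

## Interface

Orientations are given as a 3x3 rotation matrix whose columns are the frame's x, y, z axes.
In Python, from workcell import movep, movel, goto_joints, open_gripper, clamp, wait, inverse_kinematics, read_state, camera, PlanningError, finish_job, grip_point_offset gives the robot as it stands. Calls block until the motion is done:
- movep(position, orientation): joint-space move of the TCP to a pose.
- movel(position, frame=None, max_speed=150, guard=None): straight line of the TCP; frame=None keeps the orientation; max_speed is the mean speed in mm/s. With guard (N) it stops when the force on the tool has changed by that much, and returns True; else False.
- goto_joints(angles): joint-space move.
- open_gripper() and clamp(): open the fingers fully, or close them until they stop; the grip force is fixed at half the most.
- wait(seconds).
- inverse_kinematics(position, orientation): joint angles nearest the present ones, or None.
- read_state(): the state.
- camera(name): name is "scene" or "top" or "wrist"; returns a dict with "image" (384x512x3 uint8, blue, green, red), "range_z" (384x512 float32, mm along the optical axis (not along the pixel's ray), 0 where there is no reading), "fx", "fy", "cx", "cy" (pixels), "cam_to_world" (4x4, takes a point from camera to world coordinates). Camera axes: x right, y up, looking along -z (the intrinsics and any distortion apply to the point x, -y, -z); pixel columns grow to the right and rows downward; lengths in mm; the calibration is good to about 2 mm. A picture is of the moment at which its call begins.
A pose or a line that the arm cannot do raises PlanningError and nothing moves.
- finish_job(): hands the job in, once; it reports no verdict.
The state is a dict: "time": time; "qpos": joint angles; "qvel": joint speeds; "joint_efforts": joint torques, N m; "eef_pos": TCP position; "tool_rot": TCP orientation; "ft_force": force on the tool from outside, world axes, zero at the start; "torque": the same for the moment, N m; "finger_gap": finger opening in mm.
Only numpy, scipy, OpenCV 4.12 (cv2) and the standard library are available. Lean on these libraries where they do the work, as an engineer would, in place of code of your own. Each camera call takes 0.05 s, during which the arm holds its last target.

## Working session

There is one attempt and no reset: what is moved stays moved. The work goes in short steps, each a Python script; the robot and the scene stay as the last script left them, time stands still between calls to the robot, and variables do not carry over. Pictures are saved under pics/ and viewed, and the job is handed in when it is done.

```bash
mkdir -p pics; ls
python3 - <<'E'
from workcell import *
import cv2,numpy as np
for n in ["scene","top","wrist"]:
    c=camera(n); cv2.imwrite(f"pics/{n}0.png",cv2.resize(c["image"],(800,600))); np.savez(f"{n}0.npz",**c)
    print(n,c["fx"],c["fy"],c["cx"],c["cy"],[k for k in c]); print(np.round(c["cam_to_world"],3).tolist())
s=read_state();print(s); print(grip_point_offset)
E
```

```text
pics
scene 380.40594081332574 380.40594081332574 257.1850008322046 196.76645978936062 ['image', 'range_z', 'fx', 'fy', 'cx', 'cy', 'cam_to_world']
[[-0.461, 0.497, -0.735, -69.847], [-0.887, -0.259, 0.382, 296.12], [-0.001, 0.828, 0.561, 590.242], [0.0, 0.0, 0.0, 1.0]]
top 388.83044121692984 388.83044121692984 253.67758862141724 195.07189947410856 ['image', 'range_z', 'fx', 'fy', 'cx', 'cy', 'cam_to_world']
[[0.029, 0.995, -0.098, 459.06], [-0.999, 0.033, 0.032, -6.141], [0.035, 0.097, 0.995, 1152.342], [0.0, 0.0, 0.0, 1.0]]
wrist 336.22437325496264 336.22437325496264 253.02204961860082 193.07027281758573 ['image', 'range_z', 'fx', 'fy', 'cx', 'cy', 'cam_to_world']
[[0.341, 0.901, 0.269, 281.543], [-0.94, 0.327, 0.096, -562.153], [-0.001, -0.286, 0.958, 373.007], [0.0, 0.0, 0.0, 1.0]]
{'time': 0.15, 'qpos': array([ 1.15276684,  0.5218679 , -0.03631776,  1.59981865,  0.02117745,
        1.02109695, -0.1127958 ]), 'qvel': array([ 0.00072967, -0.00291214,  0.000337  , -0.0008893 , -0.00091927,
       -0.00067393,  0.00057036]), 'joint_efforts': array([-3.97431813e-04, -9.27388859e+01,  1.97985426e+00, -3.70062053e+01,
        1.79003697e-02,  6.31464121e-03, -8.52031746e-06]), 'eef_pos': array([ 212.9351652 , -587.37024114,  230.88470184]), 'tool_rot': array([[ 3.40830367e-01, -9.40124760e-01, -3.10366725e-04],
       [-9.40124466e-01, -3.40830506e-01,  7.44936883e-04],
       [-8.06116056e-04,  3.78862407e-05, -9.99999674e-01]]), 'ft_force': array([-0.33844637,  0.9343979 ,  0.39830334]), 'torque': array([ 0.0100443 , -0.02471655,  0.03304714]), 'finger_gap': 85.48669581132391}
-18.700000000000003
```

View pics/scene0.png

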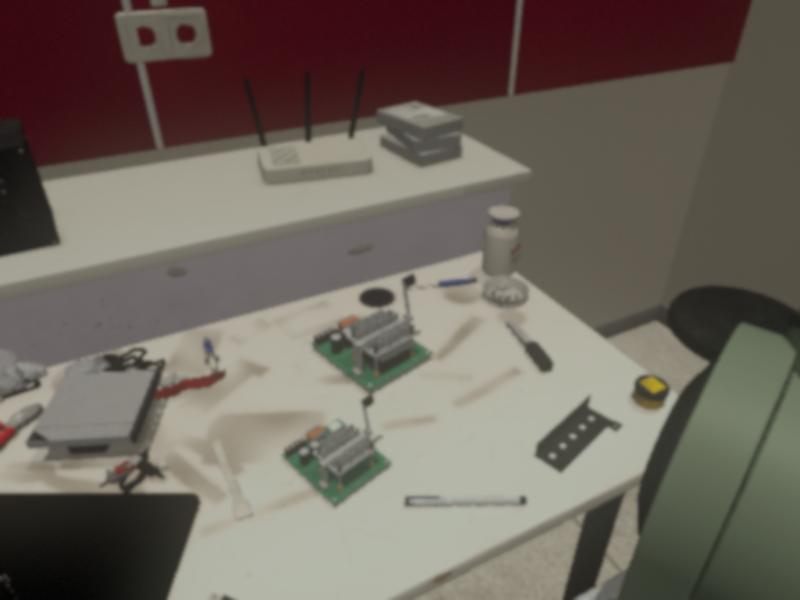

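View pics/top0.png

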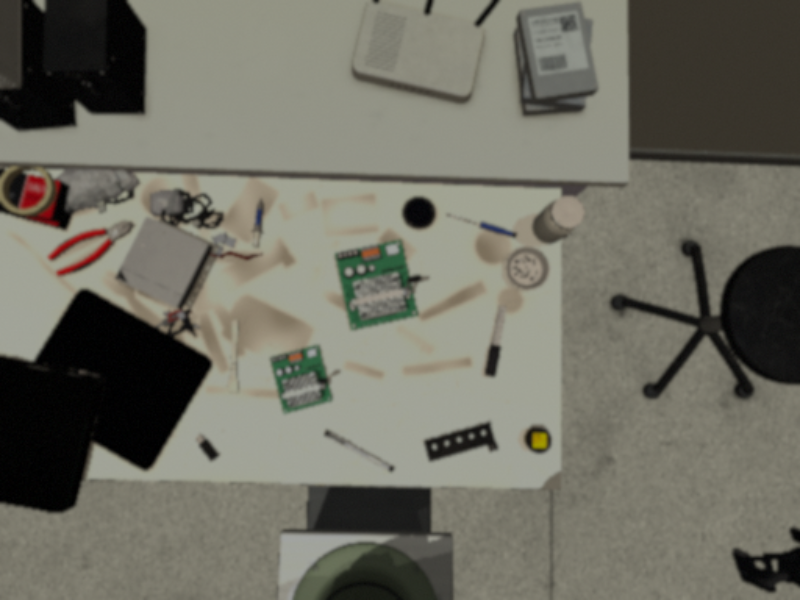

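The top picture shows two look-alike boards: a larger one at about (375,285) and a smaller one at (300,378). The gauge is at about (495,345), with its handle at the bottom and its blade pointing up. I'll measure these in enlarged crops.

```bash
cat > h.py <<'E'
import numpy as np,cv2
def proj(c,P):
    T=np.linalg.inv(c["cam_to_world"]); P=np.atleast_2d(P); q=(T[:3,:3]@P.T).T+T[:3,3]
    return np.c_[c["cx"]+c["fx"]*q[:,0]/-q[:,2], c["cy"]+c["fy"]*-q[:,1]/-q[:,2]]
def onz(c,u,v,z):
    M=np.asarray(c["cam_to_world"]); d=M[:3,:3]@np.array([(u-c["cx"])/c["fx"],-(v-c["cy"])/c["fy"],-1.0]); o=M[:3,3]
    return o+d*(z-o[2])/d[2]
def unp(c,u,v):
    M=np.asarray(c["cam_to_world"]); r=float(c["range_z"][int(round(v)),int(round(u))])
    return M[:3,:3]@(r*np.array([(u-c["cx"])/c["fx"],-(v-c["cy"])/c["fy"],-1.0]))+M[:3,3]
def crop(c,u0,v0,u1,v1,s,name):
    im=cv2.resize(c["image"][v0:v1,u0:u1],None,fx=s,fy=s,interpolation=cv2.INTER_CUBIC)
    for u in range((u0+9)//10*10,u1,10): cv2.putText(im,str(u),((u-u0)*s,8),0,.3,(0,0,255),1); cv2.line(im,((u-u0)*s,10),((u-u0)*s,14),(0,0,255),1)
    for v in range((v0+9)//10*10,v1,10): cv2.putText(im,str(v),(0,(v-v0)*s+4),0,.3,(0,0,255),1)
    cv2.imwrite("pics/"+name,im)
E
python3 - <<'E'
from h import *
c=np.load("top0.npz")
crop(c,165,145,285,270,6 if 0 else 6,"top_boards.png")
crop(c,265,125,365,255,4,"top_gauge.png")
c=np.load("scene0.npz")
crop(c,175,165,290,325,4,"sc_boards.png")
E
```

```text
(no output)
```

View pics/top_boards.png

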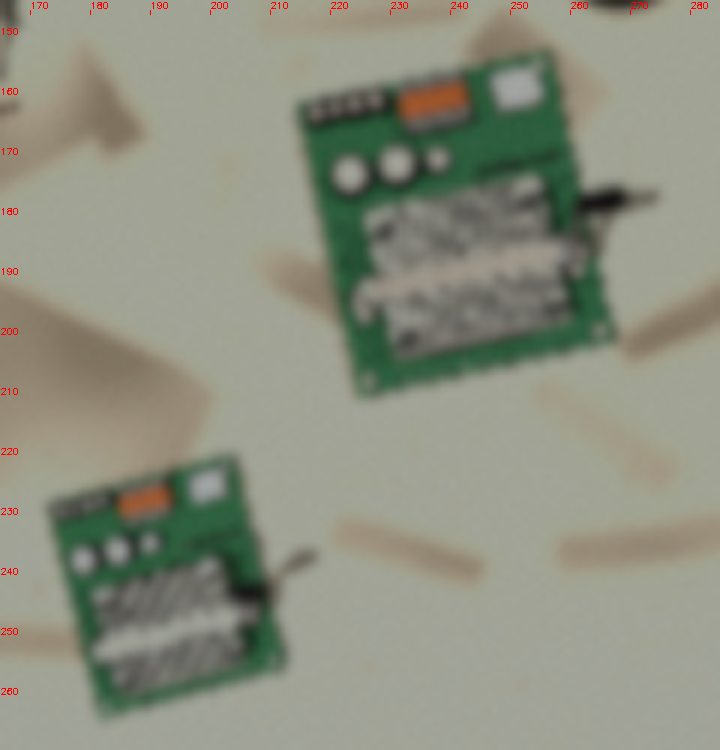

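View pics/top_gauge.png

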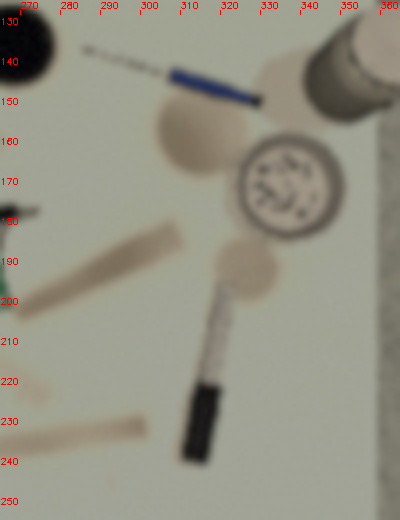

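View pics/sc_boards.png

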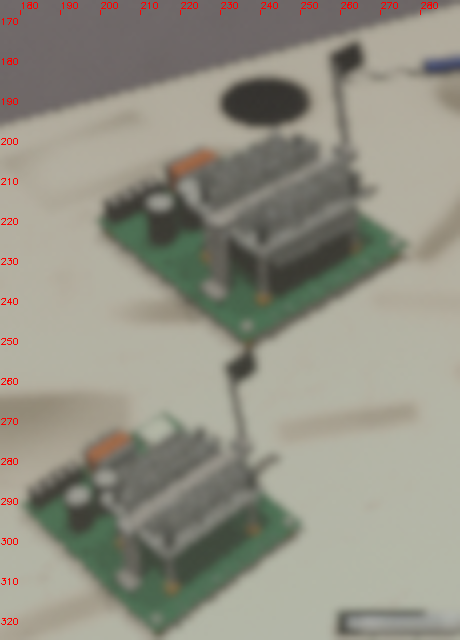

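Run:
```python
from h import *
c=np.load("top0.npz")
for nm,L in dict(big=[(215.5,162.5),(257.2,153.7),(267.5,202.2),(225.3,210.8)],small=[(173.3,229.7),(204.2,221.3),(212.5,255),(182.2,264.5)]).items():
    P=np.array([onz(c,u,v,12) for u,v in L]); print(nm,np.round(P,1).tolist(),np.linalg.norm(P-np.roll(P,-1,0),axis=1).round(1), P.mean(0).round(1), P[0]-P[3],P[1]-P[2])
# tab: crop px (603,202)
t=onz(c,165+603/6,145+202/6,62+58*np.cos(.2)); print("tab",t)
print("tab unp",unp(c,165+603/6,145+202/6))
# gauge: handle corners & tip
for n,(u,v,z) in dict(hb=(310,239,20),hbr=(317,241,20),htl=(314,220,20),htr=(319.5,221,20),tip=(321.5,195.5,9),hc=(315.2,230.5,20)).items(): print(n,onz(c,u,v,z).round(1),unp(c,u,v).round(1))
for n,(u,v,z) in dict(dish=(337,172,18),spl=(287,137,0),spr=(328,150,0)).items(): print(n,onz(c,u,v,z).round(1))
```

```text
big [[664.8, 72.7, 12.0], [695.7, -50.1, 12.0], [551.8, -84.6, 12.0], [522.6, 38.5, 12.0]] [126.7 148.  126.6 146.2] [608.7  -5.9  12. ] [142.19933927  34.16213362   0.        ] [143.94677327  34.480593     0.        ]
small [[463.0, 187.1, 12.0], [490.0, 98.8, 12.0], [393.5, 70.8, 12.0], [364.0, 156.7, 12.0]] [ 92.3 100.5  90.8 103.5] [427.6 128.4  12. ] [98.96184873 30.35684963  0.        ] [96.55009565 27.96328066  0.        ]
tab [606.30789411 -70.23845224 118.84386151]
tab unp [605.45021366 -69.86510399 124.86370015]
hb [ 447.7 -210.7   20. ] [ 447.6 -212.5   10. ]
hbr [ 442.5 -231.3   20. ] [ 4.422e+02 -2.353e+02 -2.000e-01]
htl [ 503.3 -221.6   20. ] [ 504.  -225.3    0.8]
htr [ 500.9 -237.9   20. ] [ 501.6 -242.1   -0.8]
tip [ 577.2 -245.1    9. ] [ 577.4 -245.5    7.2]
hc [ 472.8 -225.6   20. ] [ 472.8 -225.1   22.6]
dish [ 648.  -288.8   18. ]
spl [ 752.9 -139.5    0. ]
spr [ 717.5 -265.2    0. ]
```

Run:
```python
from h import *
c=np.load("scene0.npz")
yaw=.2355;R=np.array([[np.cos(yaw),-np.sin(yaw)],[np.sin(yaw),np.cos(yaw)]])
B=np.array([608.7,-5.9])
def w(x,y,z): return np.r_[B+R@[x,y],z]
print("tab pred",proj(c,w(-17.3,-62,118.8)),"seen ~262,179.5")
print("corners",proj(c,[w(a,b,12) for a,b in [(-75,65),(-75,-65),(75,65)]]),"seen", (236.5,251.5),(277,227),(200.5,220))
# triangulate tab from the two cams
t=np.load("top0.npz")
def ray(c,u,v):
    M=c["cam_to_world"];d=M[:3,:3]@np.array([(u-c["cx"])/c["fx"],-(v-c["cy"])/c["fy"],-1.]);return M[:3,3],d/np.linalg.norm(d)
A=np.zeros((3,3));b=np.zeros(3)
for o,d in [ray(c,262,179.5),ray(t,265.5,178.7)]:
    P=np.eye(3)-np.outer(d,d);A+=P;b+=P@o
x=np.linalg.solve(A,b);print("tri tab",x,"board frame",R.T@(x[:2]-B))
```

```text
tab pred [[262.79624072 179.52306613]] seen ~262,179.5
corners [[237.32841489 249.5428893 ]
 [279.13979678 225.87252504]
 [199.89147292 218.91801568]] seen (236.5, 251.5) (277, 227) (200.5, 220)
tri tab [606.6851765  -69.37991944 118.89106866] board frame [-16.77092962 -61.25761671]
```

```bash
cat >> h.py <<'E'
yaw=.2355;R2=np.array([[np.cos(yaw),-np.sin(yaw)],[np.sin(yaw),np.cos(yaw)]])
B=np.array([608.7,-5.9])
def w(x,y,z): return np.r_[B+R2@[x,y],z]
def down(a): # tool down, tool x (jaw) at world angle a
    x=np.array([np.cos(a),np.sin(a),0]);z=np.array([0,0,-1.]);return np.c_[x,np.cross(z,x),z]
E
python3 - <<'E'
from h import *
from workcell import *
Rt=down(yaw-np.pi/2)
clamp()
p=w(-28.3-11-15,-63.5,190)
print(inverse_kinematics(p,Rt))
movep(p,Rt)
s=read_state();print(s["time"],s["eef_pos"],s["finger_gap"],s["ft_force"])
for n in ["wrist","scene"]:
    c=camera(n);np.savez(n+"1.npz",**c);cv2.imwrite(f"pics/{n}1.png",cv2.resize(c["image"],(768,576)))
E
```

```text
[ 0.23336659  0.50225064 -0.27358675  1.76303812  0.16695642  0.89896403
 -1.44762036]
3.1417 [570.63998822 -81.31991331 190.04752037] -0.1234960864243738 [ 0.81691264 -0.00762651  0.40476691]
```

View pics/wrist1.png

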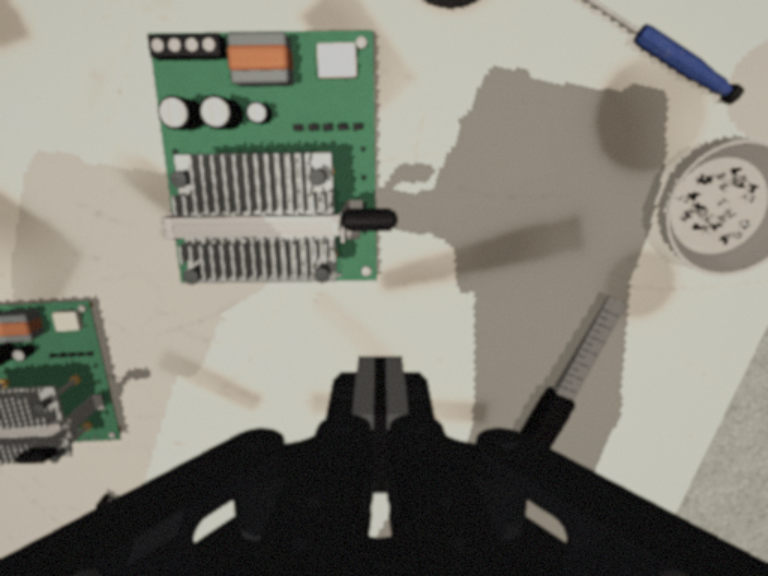

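View pics/scene1.png

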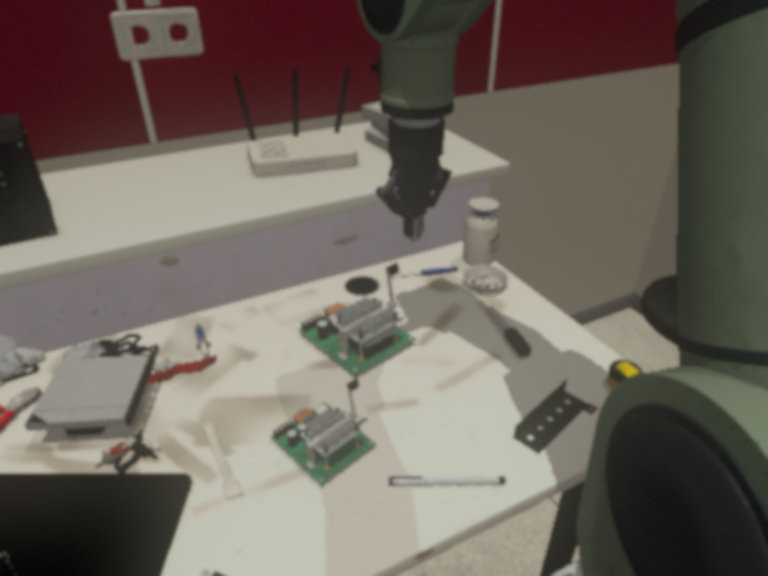

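The wrist picture shows the large board with these corners: (150,35), (376,30), (379,280) and (182,282). The lever tab is at (369,219). The gauge is a black handle at (550,425) with a ruled steel blade whose tip is at (612,300). I'll refine the positions from this view and then press the lever.

Run:
```python
from h import *
c=np.load("wrist1.npz")
L=[(150,35),(376,30),(379,280),(182,282)]
P=np.array([onz(c,u/1.5,v/1.5,12) for u,v in L]); print(P.round(1).tolist(),np.linalg.norm(P-np.roll(P,-1,0),axis=1).round(1),P.mean(0)); d=P[1]-P[2];print(np.arctan2(d[1],d[0]));d=P[0]-P[1];print(np.arctan2(-d[0],d[1]))
for u,v in [(369,219)]:
  t=onz(c,u/1.5,v/1.5,119);print("tab",t,R2.T@(t[:2]-B), unp(c,u/1.5,v/1.5))
print("tip",onz(c,612/1.5,300/1.5,9))
```

```text
[[666.9, 78.0, 12.0], [699.6, -48.0, 12.0], [555.1, -84.1, 12.0], [523.6, 41.9, 12.0]] [130.2 149.  130.  147.8] [611.2908276  -3.0318035  12.       ]
0.24523916068972876
0.2539719663616155
tab [609.06958245 -67.05711235 119.        ] [-13.91035977 -59.55527578] [610.35429851 -66.93272772 127.42028693]
tip [ 577.01410893 -240.08060115    9.        ]
```

```bash
sed -i 's/^yaw=.2355;/yaw=.245;/; s/^B=.*/B=np.array([610.3,-4.0])/' h.py
python3 - <<'E'
from h import *
from workcell import *
Rt=down(yaw-np.pi/2)
px,py,pz=-29.0,-63.5,62
h=11
def tgt(th,s,gap=0):
    F=58*np.array([np.sin(th),np.cos(th)])+(4+gap)*np.array([-np.cos(th),np.sin(th)])+s*np.array([np.sin(th),np.cos(th)])
    return w(px+F[0]-h,py,pz+F[1])
movel(tgt(.2,-5,12),frame=Rt,max_speed=120)
print(read_state()["eef_pos"],read_state()["ft_force"])
ths=np.linspace(.2,1.50,9)
for i,th in enumerate(ths):
    g=movel(tgt(th,-4+12*i/8,0),max_speed=70,guard=25)
    s=read_state();print(round(th,2),g,s["eef_pos"].round(1),s["ft_force"].round(1),round(s["time"],2))
    if g: break
E
```

```text
[582.14757052 -76.63363746 117.61809889] [-0.42334517 -0.36170275  0.22374418]
0.2 False [593.9 -73.5 116. ] [ 0.3 -0.3  0.1] 4.33
0.36 False [602.4 -71.3 115.3] [ 0.4 -0.   0.1] 4.62
0.52 False [611.3 -69.1 113.2] [-1.1 -0.3  0.1] 4.9
0.69 False [620.  -66.9 109.6] [-0.2  0.4  0.2] 5.18
0.85 False [628.1 -64.9 104.4] [-0.3 -0.3  1.2] 5.47
1.01 False [635.4 -63.   97.7] [ 0.4 -0.3  0.2] 5.77
1.18 False [641.8 -61.4  89.5] [-0.1 -0.3  0.4] 6.07
1.34 False [646.8 -60.1  80.2] [-0.   0.4  0.2] 6.37
1.5 False [650.4 -59.3  70.2] [ 0.  -0.7  0.3] 6.67
```

Run:
```python
from h import *
from workcell import *
p=read_state()["eef_pos"]
g=movel([p[0],p[1],56],max_speed=30,guard=15)
wait(.3)
s=read_state();print(g,s["eef_pos"],s["ft_force"],s["time"])
for n in ["wrist","scene"]:
    c=camera(n);np.savez(n+"2.npz",**c);cv2.imwrite(f"pics/{n}2.png",cv2.resize(c["image"],(768,576)))
crop(c,190,150,290,260,6,"sc2.png")
```

```text
True [651.00584778 -59.39703308  67.14634974] [-4.01996464 -0.19003808 14.34520211] 7.275
```

View pics/wrist2.png

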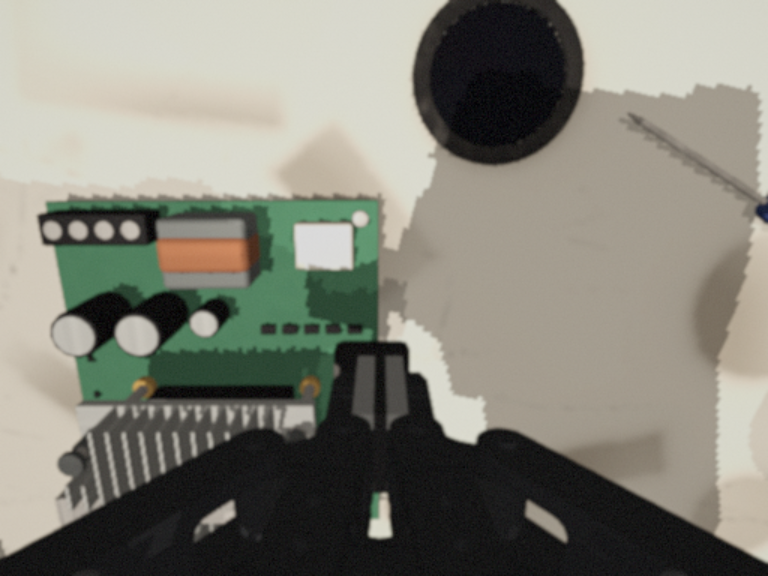

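View pics/sc2.png

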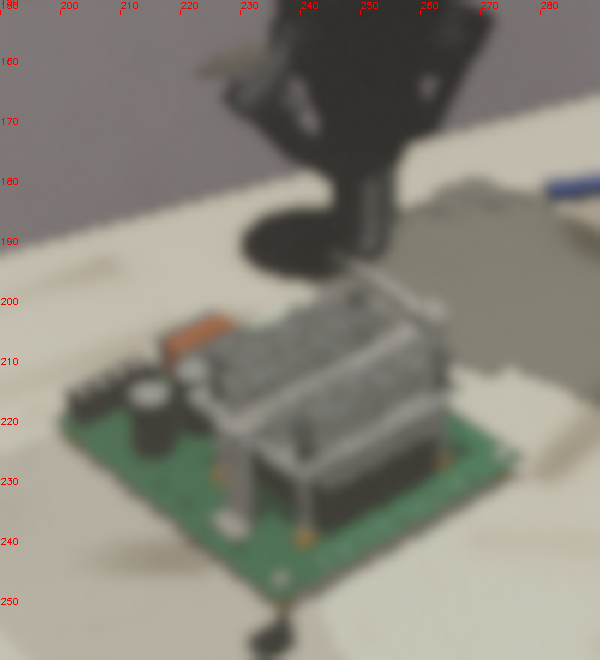

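Run:
```python
from h import *
from workcell import *
p=read_state()["eef_pos"]
g=movel([p[0],p[1],64],max_speed=15,guard=10)
wait(.3)
s=read_state();print(g,s["eef_pos"],s["ft_force"],s["time"])
movel([p[0],p[1],150],max_speed=150)
movep([520,-140,240],down(yaw-np.pi/2))
s=read_state();print(s["eef_pos"],s["ft_force"],s["time"])
for n in ["wrist","scene"]:
    c=camera(n);np.savez(n+"3.npz",**c);cv2.imwrite(f"pics/{n}3.png",cv2.resize(c["image"],(768,576)))
crop(c,190,150,290,260,6,"sc3.png")
```

```text
True [651.0509325  -59.44156692  67.07732211] [-7.38027717  0.35509515 20.48811394] 7.8833
[ 520.08035176 -139.91422792  239.62707685] [ 0.6172088   1.02474559 -0.58584334] 9.3333
```

View pics/wrist3.png

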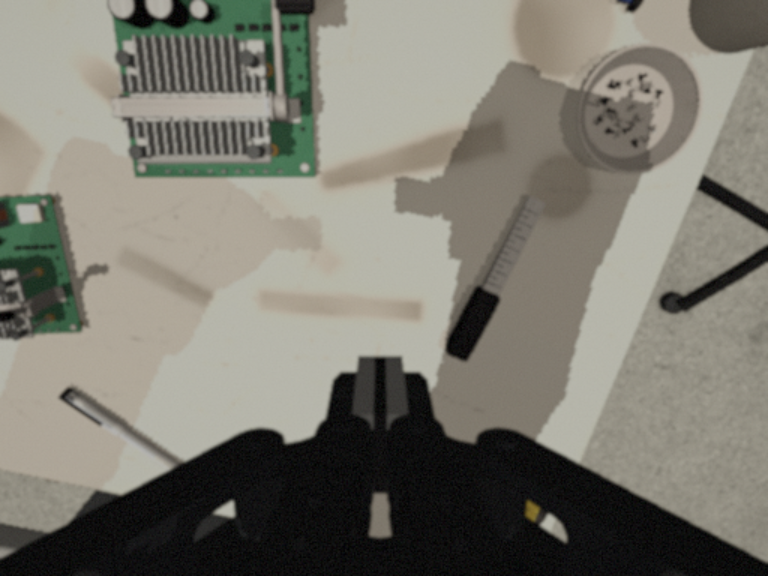

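View pics/sc3.png

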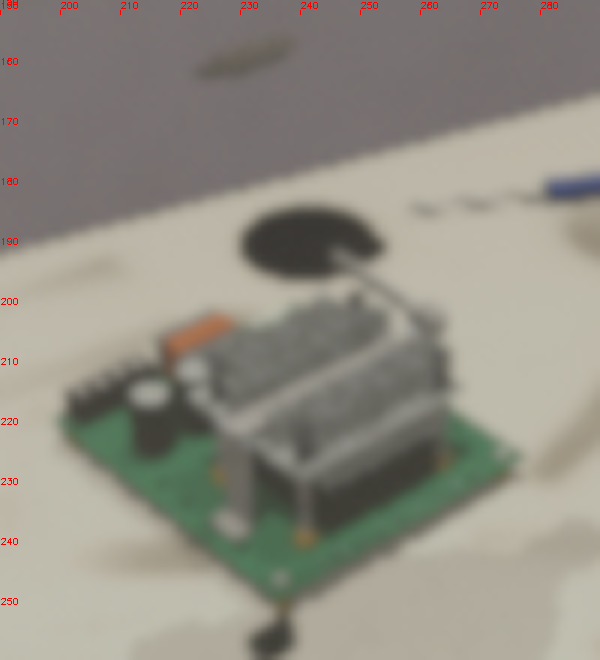

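The lever is down. It lies level to the rear with its tab in front of the dark disc at scene (250,190), and it stood firm under 20 N. In the wrist picture the gauge's handle runs from (458,356) to (487,290), and its tip is near (535,199). Next I'll measure it from an enlarged crop.

Run:
```python
from h import *
c=np.load("wrist3.npz")
crop(c,285,120,375,250,5,"w3g.png")
crop(c,70,0,220,125,5,"w3b.png")
```

```text
(no output)
```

View pics/w3g.png

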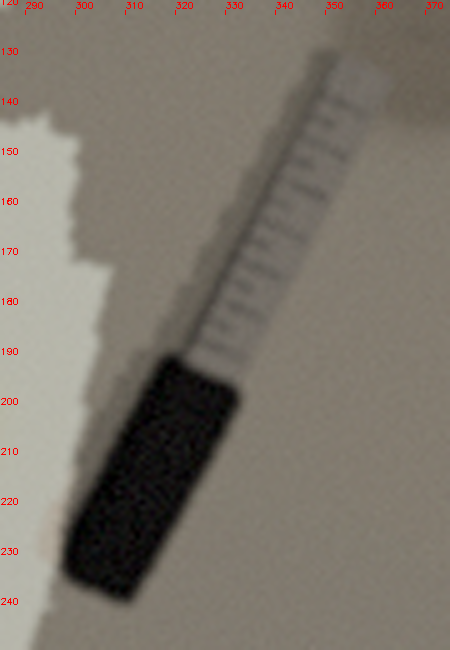

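View pics/w3b.png

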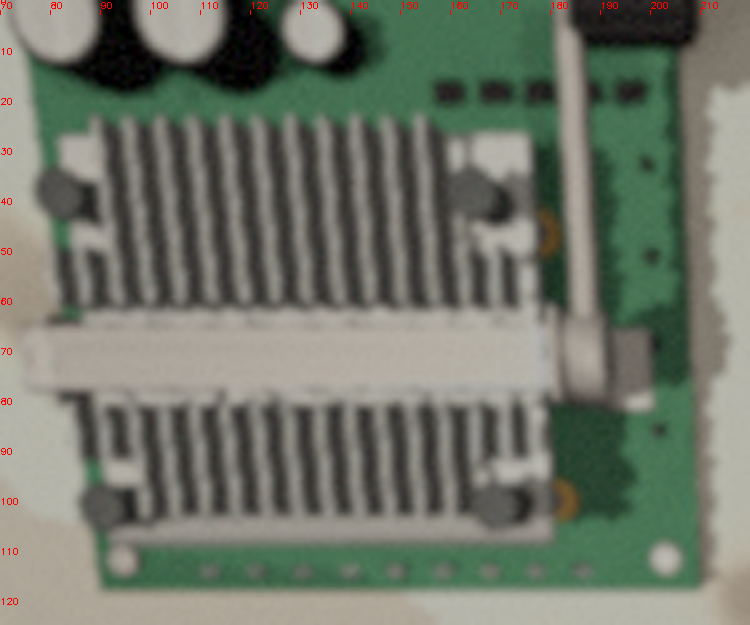

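Run:
```python
from h import *
from scipy.optimize import minimize
c=np.load("wrist3.npz")
tip=onz(c,357.4,133.4,9);print("tip",tip)
im=c["image"].max(2).astype(float)
m=np.zeros(im.shape,bool);m[180:245,292:340]=cv2.GaussianBlur(im,(3,3),0)[180:245,292:340]<50
def mask(x,y,a):
    P=[[x+np.cos(a)*i*30-np.sin(a)*j*10,y+np.sin(a)*i*30+np.cos(a)*j*10,z] for i in(-1,1) for j in(-1,1) for z in(0,20)]
    q=cv2.convexHull(np.float32(proj(c,P)*16)).astype(np.int32);k=np.zeros(im.shape,np.uint8);cv2.fillConvexPoly(k,q,255,cv2.LINE_AA,4);return k/255.
f=lambda p:np.abs(mask(p[0],p[1],p[2]/100)-m).sum()
r=minimize(f,[474,-223,-18],method="Nelder-Mead",options=dict(initial_simplex=[[474,-223,-18],[480,-223,-18],[474,-217,-18],[474,-223,-8]]))
print(r.x,r.fun,m.sum()); x,y,a=r.x; a/=100
print("tip pred",x+106*np.cos(a),y+106*np.sin(a), "dir tip",np.arctan2(tip[1]-y,tip[0]-x))
# cooler
for n,(u,v,z) in dict(fl=(70+108/5,545/5,58),fr=(70+553/5,545/5,58)).items(): 
    P=onz(c,u,v,55);print(n,P,R2.T@(P[:2]-B))
for u,v in [(125,106),(150,106),(165,106),(110,106),(120,70),(150,115)]: print(u,v,unp(c,u,v).round(1))
L=[(70+100/5,585/5),(70+700/5,585/5)]
print([R2.T@(onz(c,u,v,12)[:2]-B) for u,v in L])
```

```text
tip [ 577.12571361 -243.17273234    9.        ]
[ 471.54198177 -224.21294833   -3.35378034] 401.1764705882353 823
tip pred 577.4823737905617 -227.76728908628746 dir tip -0.1776774412426156
fl [539.69305947  22.7593375   55.        ] [-62.00778185  43.0863921 ]
fr [560.05293407 -58.79438981  55.        ] [-62.03727995 -40.97033911]
125 106 [549.5  -5.9  50.6]
150 106 [555.4 -29.4  51.6]
165 106 [558.9 -43.3  52.1]
110 106 [546.3   7.3  52.4]
120 70 [5.808e+02 5.000e-01 5.720e+01]
150 115 [542.1 -20.3  13.9]
[array([-72.28267829,  66.04561889]), array([-72.32581364, -63.04530157])]
```

Run:
```python
from h import *
c=np.load("wrist3.npz")
print(c["cam_to_world"][:3,3])
for u,v in [(298,234),(311,240.4),(333,199),(318.6,191)]: print(onz(c,u,v,20).round(1),onz(c,u,v,0).round(1))
a=-.18
for x,y in [(472,-224)]:
    P=[[x+np.cos(a)*i*30-np.sin(a)*j*10,y+np.sin(a)*i*30+np.cos(a)*j*10,z] for i in(-1,1) for j in(-1,1) for z in(0,20)]
    print(np.c_[P,proj(c,P)].round(1))
```

```text
[ 590.87925798 -121.8238401   381.83375719]
[ 450.6 -210.6   20. ] [ 442.8 -215.5    0. ]
[ 446.4 -227.6   20. ] [ 438.5 -233.5    0. ]
[ 501.2 -237.    20. ] [ 496.3 -243.3    0. ]
[ 506.3 -218.4   20. ] [ 501.6 -223.8    0. ]
[[ 440.7 -228.5    0.   307.6  237.9]
 [ 440.7 -228.5   20.   310.3  244.9]
 [ 444.3 -208.8    0.   293.1  231.7]
 [ 444.3 -208.8   20.   295.   238.5]
 [ 499.7 -239.2    0.   330.6  195.5]
 [ 499.7 -239.2   20.   334.5  200.7]
 [ 503.3 -219.5    0.   315.6  188.8]
 [ 503.3 -219.5   20.   318.8  193.7]]
```

Run:
```python
from h import *
from workcell import *
c=np.load("wrist3.npz");s=read_state()
M=np.array(c["cam_to_world"]);Rt=s["tool_rot"]
off=Rt.T@(M[:3,3]-s["eef_pos"]);Rc=Rt.T@M[:3,:3];print(off.round(1),Rc.round(3))
np.savez("handeye.npz",off=off,Rc=Rc)
f=np.array([np.cos(yaw),np.sin(yaw),0]);left=np.array([-f[1],f[0],0]);up=np.array([0,0,1.])
tgt=w(-62,0,40)
for el in (20,25,30,35,40,45):
  for dist in (220,260,300):
    for ya in (-.5,-.25,0,.25,.5):
      ff=np.cos(ya)*f+np.sin(ya)*left; 
      look=np.cos(np.radians(el))*ff-np.sin(np.radians(el))*up
      z=-look; x=np.cross(ff,up); y=np.cross(z,x)
      for flip in (0,1):
        Cw=np.c_[x,y,z] if not flip else np.c_[-x,-y,z]
        R=Cw@Rc.T; p=tgt-look*dist-R@off
        q=inverse_kinematics(p,R)
        if q is not None: print(el,dist,ya,flip,p.round(0),np.round(q,2),"toolz",R[:,2].round(2))
```

```text
[ 1.000e-01 -7.250e+01 -1.428e+02] [[ 1.     0.001  0.   ]
 [ 0.001 -0.959 -0.285]
 [-0.     0.285 -0.959]]
20 220 0.25 0 [490. -52.  34.] [ 0.63  1.42 -0.04  2.33  4.29  1.74  2.13] toolz [ 0.88  0.47 -0.06]
20 220 0.5 0 [500. -66.  34.] [ 1.61  1.73 -1.03  2.1  -0.73  0.33  1.2 ] toolz [ 0.73  0.68 -0.06]
20 220 0.5 1 [514. -52.  88.] [ 1.37  1.2  -1.24  2.28  1.85  0.17  1.16] toolz [ 0.59  0.54 -0.6 ]
20 260 0.25 0 [457. -69.  48.] [ 0.76  1.4  -0.04  2.36  4.39  1.68  2.17] toolz [ 0.88  0.47 -0.06]
20 260 0.5 0 [472. -91.  48.] [ 1.52  1.51 -0.82  2.12 -1.13  0.6   1.54] toolz [ 0.73  0.68 -0.06]
20 260 0.5 1 [487. -78. 102.] [ 1.55  1.36 -1.44  2.29  1.45  0.4   1.63] toolz [ 0.59  0.54 -0.6 ]
20 300 0.25 0 [424. -87.  62.] [ 2.12  2.06 -1.19  2.35  1.29  0.25 -0.69] toolz [ 0.88  0.47 -0.06]
20 300 0.5 0 [ 444. -116.   62.] [ 1.6   1.47 -0.82  2.13 -1.    0.63  1.41] toolz [ 0.73  0.68 -0.06]
20 300 0.5 1 [ 459. -103.  116.] [ 1.4   0.9  -0.96  2.31 -1.24  0.25 -2.04] toolz [ 0.59  0.54 -0.6 ]
25 220 0.25 0 [490. -52.  40.] [ 1.76  1.95 -1.16  2.34  3.    0.21 -2.46] toolz [ 
[... 4639 characters left out ...]
 260 0.5 0 [482. -82.  92.] [ 1.59  1.4  -1.31  2.29  1.28  0.2  -1.22] toolz [ 0.65  0.6  -0.48]
45 260 0.5 1 [512. -54. 133.] [ 1.16  0.82 -1.29  2.17  0.98  0.49  1.61] toolz [ 0.35  0.32 -0.88]
45 300 -0.5 1 [472.   1. 161.] [ 0.14  0.3  -0.52  2.42  1.51  0.41 -0.42] toolz [ 0.46 -0.12 -0.88]
45 300 0 1 [472. -39. 161.] [ 0.93  0.44 -1.06  2.39  1.48  0.26  0.42] toolz [ 0.46  0.12 -0.88]
45 300 0.25 1 [479. -57. 161.] [ 1.19  0.63 -1.28  2.3   1.09  0.37  1.19] toolz [ 0.42  0.23 -0.88]
45 300 0.5 0 [ 461. -101.  120.] [ 1.49  1.04 -1.02  2.3  -1.22  0.27  1.19] toolz [ 0.65  0.6  -0.48]
45 300 0.5 1 [491. -74. 161.] [ 1.24  0.71 -1.28  2.18  0.71  0.46  1.88] toolz [ 0.35  0.32 -0.88]
```

Run:
```python
from h import *
from workcell import *
H=np.load("handeye.npz");off,Rc=H["off"],H["Rc"]
f=np.array([np.cos(yaw),np.sin(yaw),0]);up=np.array([0,0,1.])
look=(f-up)/np.sqrt(2); z=-look;x=np.cross(f,up);y=np.cross(z,x)
R=np.c_[-x,-y,z]@Rc.T; p=w(-62,0,40)-look*260-R@off
movep(p,R)
s=read_state();print(s["time"],s["eef_pos"])
c=camera("wrist");np.savez("wrist4.npz",**c);cv2.imwrite("pics/wrist4.png",cv2.resize(c["image"],(768,576)))
print(c["cam_to_world"].round(2))
```

```text
10.8667 [500.14901273 -31.97268123 132.83477519]
[[-2.4000e-01 -6.9000e-01 -6.9000e-01  3.7232e+02]
 [ 9.7000e-01 -1.7000e-01 -1.7000e-01 -6.3250e+01]
 [ 0.0000e+00 -7.1000e-01  7.1000e-01  2.2318e+02]
 [ 0.0000e+00  0.0000e+00  0.0000e+00  1.0000e+00]]
```

View pics/wrist4.png

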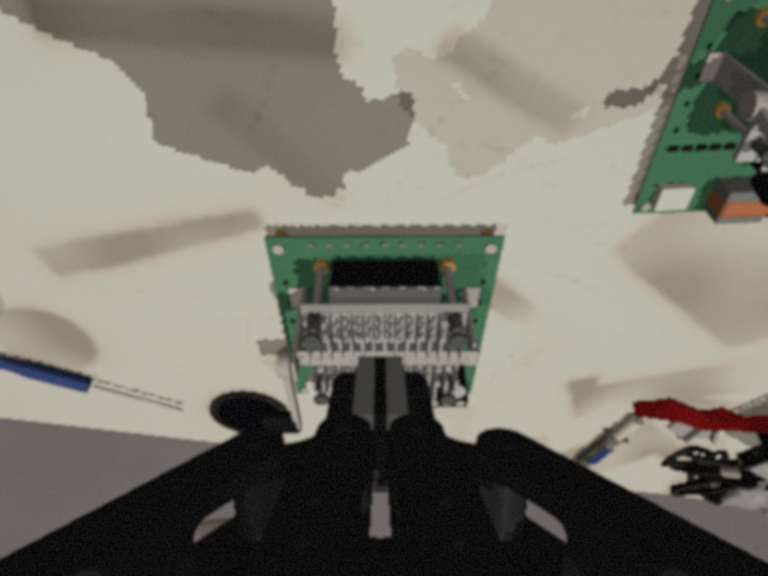

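The front view is upside down. It shows the module's black front face at rows 260–286, its grey top plate at 287–302, and the cooler's bright front edge at 303–316. I'll enlarge this.

Run:
```python
from h import *
c=np.load("wrist4.npz")
im=c["image"][145:235,170:345]
im=cv2.rotate(im,cv2.ROTATE_180)
im=cv2.resize(im,None,fx=4.5,fy=4.5,interpolation=cv2.INTER_CUBIC);cv2.imwrite("pics/w4c.png",im)
g=c["image"].mean(2)
for u in (240,256,272): print(u,[(v,int(g[v,u-3:u+4].mean()),int(c["range_z"][v,u])) for v in range(166,218)])
```

```text
240 [(166, 84, 277), (167, 84, 277), (168, 82, 277), (169, 79, 278), (170, 71, 280), (171, 57, 281), (172, 40, 281), (173, 28, 281), (174, 13, 277), (175, 9, 276), (176, 9, 275), (177, 13, 275), (178, 9, 272), (179, 9, 272), (180, 10, 272), (181, 8, 271), (182, 10, 269), (183, 8, 270), (184, 9, 268), (185, 11, 268), (186, 10, 266), (187, 10, 266), (188, 8, 263), (189, 13, 265), (190, 33, 264), (191, 61, 262), (192, 81, 262), (193, 85, 262), (194, 87, 262), (195, 88, 262), (196, 88, 262), (197, 86, 263), (198, 81, 261), (199, 76, 263), (200, 75, 262), (201, 79, 265), (202, 97, 264), (203, 120, 252), (204, 133, 251), (205, 137, 252), (206, 136, 250), (207, 135, 251), (208, 136, 254), (209, 133, 255), (210, 121, 257), (211, 113, 257), (212, 114, 257), (213, 115, 257), (214, 110, 259), (215, 104, 261), (216, 99, 260), (217, 106, 260)]
256 [(166, 85, 275), (167, 84, 279), (168, 83, 278), (169, 78, 279), (170, 66, 278), (171, 52, 280), (172, 39, 281), (173, 27, 282), (174, 17, 277), (175, 7, 275), (176, 11, 274), (177, 9, 274), (178, 10, 272), (179, 9, 272), (180, 10, 272), (181, 11, 270),
[... 735 characters left out ...]
), (175, 7, 276), (176, 10, 275), (177, 12, 273), (178, 10, 271), (179, 10, 271), (180, 13, 272), (181, 8, 270), (182, 7, 270), (183, 13, 268), (184, 5, 269), (185, 10, 268), (186, 7, 266), (187, 10, 267), (188, 7, 264), (189, 14, 264), (190, 39, 263), (191, 69, 263), (192, 86, 262), (193, 87, 262), (194, 88, 261), (195, 88, 262), (196, 88, 263), (197, 85, 262), (198, 83, 262), (199, 78, 263), (200, 74, 263), (201, 82, 264), (202, 104, 265), (203, 125, 251), (204, 134, 251), (205, 136, 250), (206, 136, 251), (207, 135, 251), (208, 136, 255), (209, 132, 255), (210, 118, 255), (211, 111, 255), (212, 114, 258), (213, 116, 253), (214, 113, 251), (215, 106, 250), (216, 105, 249), (217, 107, 248)]
```

View pics/w4c.png

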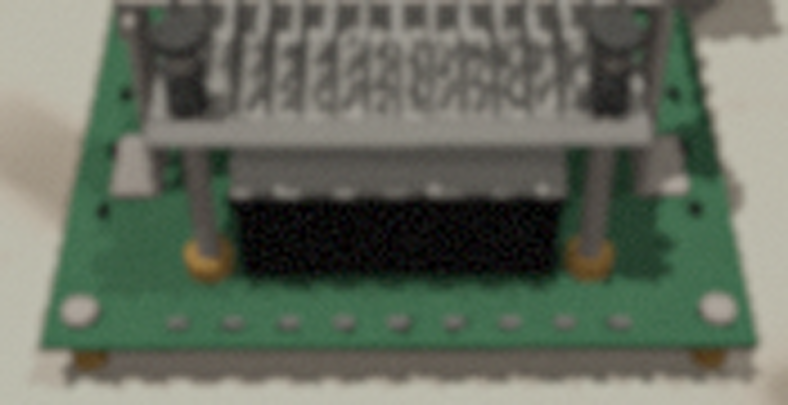

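Run:
```python
from h import *
c=np.load("wrist4.npz")
M=c["cam_to_world"]
def b(P): return np.r_[R2.T@(P[:2]-B),P[2]]
rz=np.array(c["range_z"])
for v in list(range(166,218,1)):
    r=np.median(rz[v,236:277]);u=256
    P=M[:3,:3]@(r*np.array([(u-c["cx"])/c["fx"],-(v-c["cy"])/c["fy"],-1.0]))+M[:3,3]
    print(v,b(P).round(1),end=" | " if v%3 else "\n")
print()
for X in (-62,-60,-58):
  for v in (173.5,190.3,202.3,209.8):
    d=M[:3,:3]@np.array([(256-c["cx"])/c["fx"],-(v-c["cy"])/c["fy"],-1.]);n=np.r_[R2[:,0],0]
    t=(X-n[:2]@(M[:2,3]-B))/(n@d);print(X,v,b(M[:3,3]+t*d).round(1))
for u,v in [(267/1.5,240/1.5),(503/1.5,240/1.5),(302/1.5,310/1.5),(475/1.5,310/1.5),(329/1.5,295/1.5),(440/1.5,295/1.5)]:
  print(u,v,b(onz(c,u,v,12)).round(1),b(onz(c,u,v,40)).round(1))
```

```text
166 [-64.8   2.4  11.7] | 167 [-63.9   2.4  11.8] | 168 [-62.8   2.4  11.8]
169 [-61.8   2.4  11.9] | 170 [-60.7   2.4  11.9] | 171 [-59.5   2.4  11.8]
172 [-58.5   2.4  11.9] | 173 [-57.4   2.4  12. ] | 174 [-60.    2.4  16.2]
175 [-60.2   2.4  17.5] | 176 [-60.4   2.4  19. ] | 177 [-60.2   2.4  20. ]
178 [-60.3   2.4  21.4] | 179 [-60.3   2.4  22.6] | 180 [-60.1   2.3  23.5]
181 [-60.1   2.3  24.7] | 182 [-60.2   2.3  26. ] | 183 [-60.3   2.3  27.3]
184 [-60.3   2.3  28.4] | 185 [-60.3   2.3  29.6] | 186 [-60.2   2.3  30.7]
187 [-60.2   2.3  31.7] | 188 [-60.1   2.3  32.8] | 189 [-60.1   2.3  33.9]
190 [-60.2   2.3  35.2] | 191 [-59.9   2.3  35.9] | 192 [-60.3   2.3  37.5]
193 [-59.8   2.3  38.1] | 194 [-58.8   2.3  38.2] | 195 [-58.3   2.3  38.8]
196 [-57.7   2.3  39.3] | 197 [-56.7   2.3  39.5] | 198 [-56.8   2.2  40.6]
199 [-56.    2.3  40.9] | 200 [-54.8   2.3  40.9] | 201 [-53.7   2.3  40.9]
202 [-52.5   2.3  40.8] | 203 [-61.6   2.2  50.4] | 204 [-61.3   2.2  51.2]
205 [-60.9   2.2  51.9] | 206 [-60.5   2.2  52.5] | 207 [-59.9   2.2  53. ]
208 [-56.8   2.2  51.2] | 209 [-55.7
[... 304 characters left out ...]
0.1]
-62 209.8 [-62.    2.1  57.7]
-60 173.5 [-60.    2.4  15.5]
-60 190.3 [-60.    2.3  35.3]
-60 202.3 [-60.    2.2  48.2]
-60 209.8 [-60.    2.1  55.9]
-58 173.5 [-58.    2.4  13.3]
-58 190.3 [-58.    2.3  33.3]
-58 202.3 [-58.    2.2  46.4]
-58 209.8 [-58.    2.2  54.1]
178.0 160.0 [-71.6 -60.8  12. ] [-94.6 -52.7  40. ]
335.3333333333333 160.0 [-71.3  66.6  12. ] [-94.4  57.8  40. ]
201.33333333333334 206.66666666666666 [-15.8 -48.1  12. ] [-46.3 -41.6  40. ]
316.6666666666667 206.66666666666666 [-15.6  58.8  12. ] [-46.1  51.1  40. ]
219.33333333333334 196.66666666666666 [-29.1 -30.4  12. ] [-57.7 -26.3  40. ]
293.3333333333333 196.66666666666666 [-28.9  36.1  12. ] [-57.6  31.4  40. ]
```

Run:
```python
from h import *
from workcell import *
Rg=down(-.178-np.pi/2)
p=read_state()["eef_pos"]
movel(p+[-20,-30,100])
open_gripper()
movep([474,-224.3,140],Rg)
c=camera("wrist");np.savez("wrist5.npz",**c);cv2.imwrite("pics/wrist5.png",cv2.resize(c["image"],(768,576)))
s=read_state();print(s["time"],s["eef_pos"],s["qpos"])
```

```text
15.2167 [ 473.73206193 -224.34726758  139.83123191] [-0.09528387  0.5665344   0.59060165  1.96997139 -0.45941266  0.74018852
 -0.97852882]
```

View pics/wrist5.png

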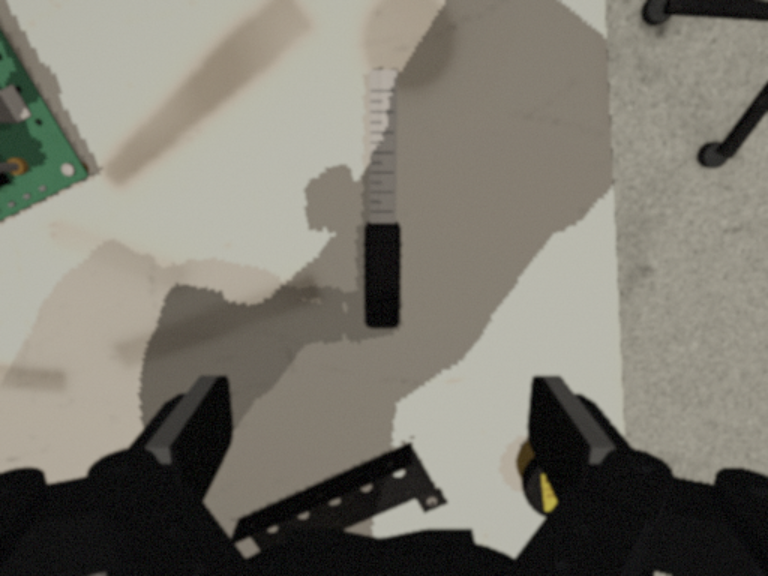

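The wrist picture shows the gauge straight ahead and square to the jaws, with its handle at (365–400, 224–326) centred between the fingers. I'll check the handle's fore-aft centre and then grasp it.

Run:
```python
from h import *
from workcell import *
c=np.load("wrist5.npz")
for u,v,z in [(382,224,20),(382,326,20),(382,326,0),(380,68,9)]: print(onz(c,u/1.5,v/1.5,z).round(1))
s=read_state()
print(s["time"],s["eef_pos"].round(1),s["finger_gap"])
```

```text
[ 503.5 -230.2   20. ]
[ 447.6 -220.3   20. ]
[ 440.1 -219.     0. ]
[ 579.  -242.7    9. ]
15.2167 [ 473.7 -224.3  139.8] 85.4463146816612
```

Run:
```python
from h import *
from workcell import *
g=movel([474,-224.8,3],max_speed=110,guard=15)
s=read_state();print(g,s["eef_pos"].round(2),s["ft_force"].round(1))
if not g:
    clamp();s=read_state();print("clamped",s["finger_gap"],s["eef_pos"].round(2),s["ft_force"].round(1),s["time"])
    movel([474,-224.8,90],max_speed=110)
    wait(.2)
    s=read_state();print(s["finger_gap"],s["eef_pos"].round(2),s["ft_force"].round(2),s["time"])
    c=camera("wrist");np.savez("wrist6.npz",**c);cv2.imwrite("pics/wrist6.png",cv2.resize(c["image"],(768,576)))
```

```text
False [ 474.31 -224.92    3.51] [0.1 1.2 0.7]
clamped 18.419025963418875 [ 474.09 -224.8     3.29] [-1.4  1.7  8.7] 17.225
18.741734499108738 [ 473.69 -224.79   89.48] [ 0.18  0.01 -0.43] 18.3667
```

View pics/wrist6.png

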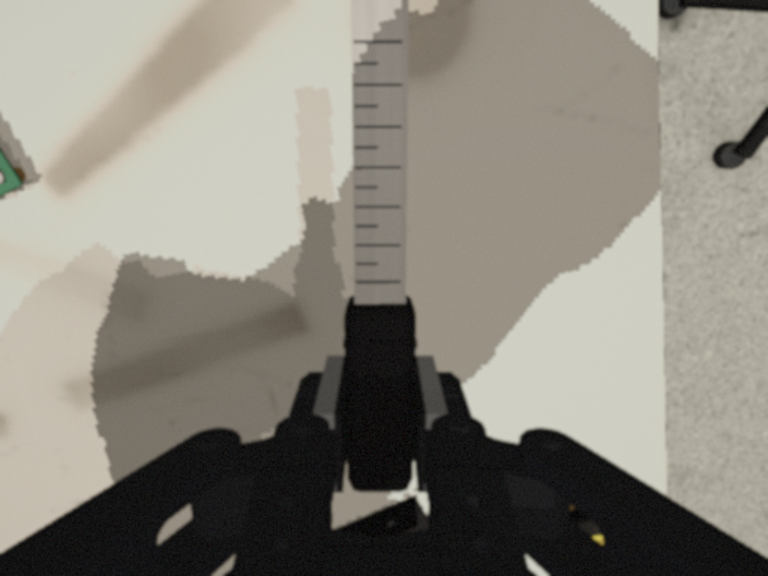

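The gauge is held straight in the jaws, with its blade up the middle at columns 352–408. I'll check level and height from depth before inserting.

Run:
```python
from h import *
c=np.load("wrist6.npz");M=c["cam_to_world"]
rz=np.array(c["range_z"]);a=-.178;ax=np.array([np.cos(a),np.sin(a)])
for v in list(range(2,200,18))+[215,225,290,300,310]:
    u=253;r=np.median(rz[v-1:v+2,u-6:u+7])
    P=M[:3,:3]@(r*np.array([(u-c["cx"])/c["fx"],-(v-c["cy"])/c["fy"],-1.]))+M[:3,3]
    d=P[:2]-[473.7,-224.8];x=d@ax
    print(v,round(x,1),"lat",round(d@[-ax[1],ax[0]],1),"z",round(P[2],1),"expected z-origin",round(-3+2+(106-x)*6/76,2) if x>30 else 10,"=> origin",round(P[2]-(-1+(106-x)*6/76 if x>30 else 10),2))
```

```text
2 104.4 lat 0.6 z 94.9 expected z-origin -0.88 => origin 95.81
20 98.5 lat 0.6 z 95.2 expected z-origin -0.41 => origin 95.61
38 92.3 lat 0.6 z 95.9 expected z-origin 0.08 => origin 95.78
56 86.1 lat 0.6 z 96.5 expected z-origin 0.57 => origin 95.89
74 79.7 lat 0.6 z 96.8 expected z-origin 1.08 => origin 95.71
92 73.2 lat 0.6 z 97.1 expected z-origin 1.59 => origin 95.48
110 66.5 lat 0.6 z 98.0 expected z-origin 2.12 => origin 95.9
128 59.7 lat 0.6 z 98.2 expected z-origin 2.66 => origin 95.56
146 52.7 lat 0.6 z 98.8 expected z-origin 3.21 => origin 95.63
164 45.7 lat 0.6 z 99.9 expected z-origin 3.76 => origin 96.16
182 38.3 lat 0.6 z 100.0 expected z-origin 4.35 => origin 95.63
215 25.8 lat 0.6 z 104.8 expected z-origin 10 => origin 94.78
225 21.6 lat 0.6 z 104.9 expected z-origin 10 => origin 94.9
290 -8.0 lat 0.6 z 105.7 expected z-origin 10 => origin 95.65
300 -12.7 lat 0.6 z 106.0 expected z-origin 10 => origin 96.04
310 -17.8 lat 0.6 z 105.9 expected z-origin 10 => origin 95.87
```

Run:
```python
from h import *
from workcell import *
Rt=down(yaw-np.pi/2)
movep(w(-190,1,120),Rt)
movel(w(-190,1,39),max_speed=100)
wait(.2)
s=read_state();print(s["time"],s["eef_pos"].round(2),w(-190,1,39).round(2),s["ft_force"].round(2),s["finger_gap"])
for n in ["wrist","scene"]:
    c=camera(n);np.savez(n+"7.npz",**c);cv2.imwrite(f"pics/{n}7.png",cv2.resize(c["image"],(768,576)))
crop(c,170,150,290,270,6,"sc7.png")
```

```text
20.3417 [426.02 -49.    39.41] [425.73 -49.12  39.  ] [ 0.3   0.59 -0.38] 18.613352755604186
```

View pics/wrist7.png

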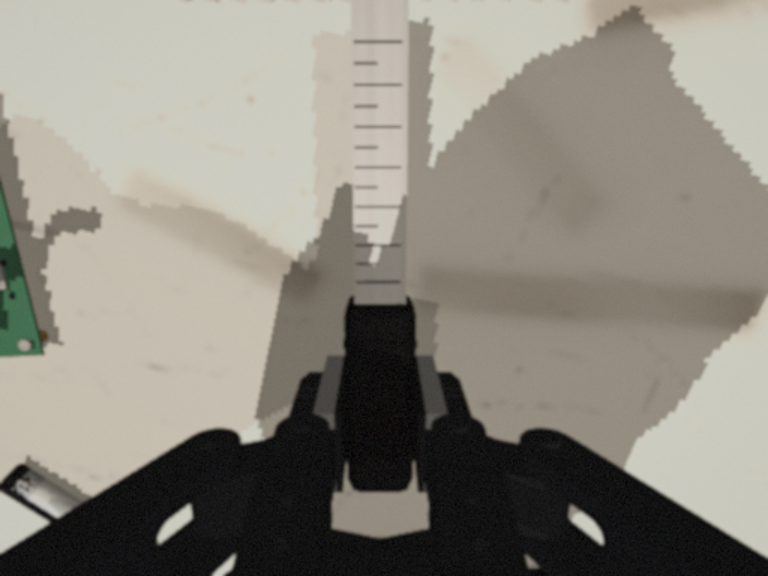

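View pics/sc7.png

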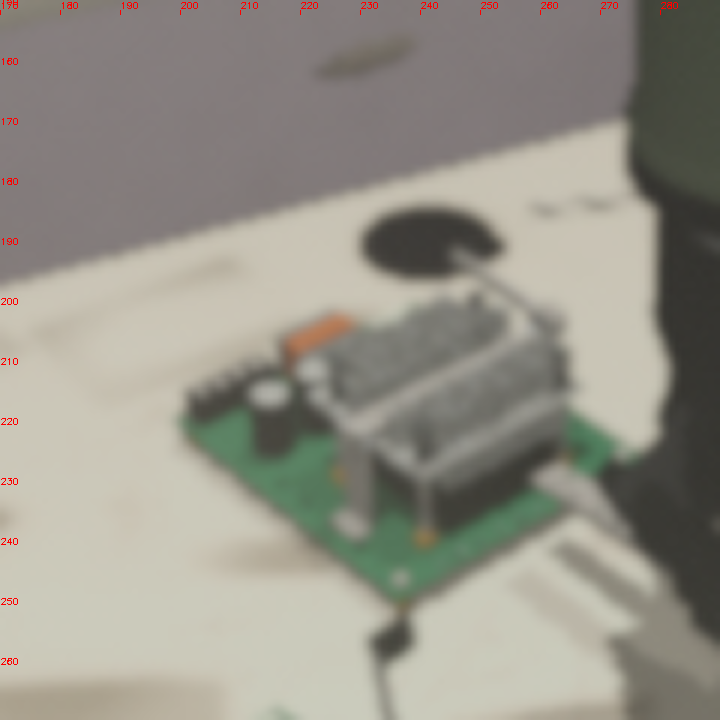

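Run:
```python
from h import *
c=np.load("scene7.npz")
f=lambda P:(proj(c,P)[0]-[170,150])*6
for nm,P in dict(tip=w(-84,1,44),edgeL=w(-75,65,12),edgeR=w(-75,-65,12),gapmid=w(-62,0,43),modL=w(-62,29,41),modR=w(-62,-29,41),coolL=w(-62,42,48),coolR=w(-62,-42,48)).items(): print(nm,f(P).round(0))
```

```text
tip [543. 470.]
edgeL [400. 596.]
edgeR [649. 453.]
gapmid [507. 444.]
modL [450. 479.]
modR [563. 418.]
coolL [423. 479.]
coolR [587. 390.]
```

The blade tip is where I predicted, at (543–548, 470) in the crop, in front of the gap and square to it. Inserting slowly with a guard.

Run:
```python
from h import *
from workcell import *
f=np.r_[R2[:,0],0]
def rep(tag):
    s=read_state();p=s["eef_pos"];b=R2.T@(p[:2]-B);F=s["ft_force"]
    print(tag,"b",b.round(2),"z",round(p[2],2),"tip_mod_x",round(b[0]+106+62,1),"Fx",round(F@f,2),"Fy",round(F[:2]@R2[:,1],2),"Fz",round(F[2],2),round(s["time"],2))
rep("start")
g=movel(w(-156,1,38.8),max_speed=35,guard=5);rep(g)
if not g:
    wait(.2);rep("settle")
```

```text
start b [-189.75    1.07] z 39.27 tip_mod_x -21.8 Fx 0.85 Fy 0.21 Fz 0.02 20.44
False b [-156.25    0.97] z 38.8 tip_mod_x 11.8 Fx -0.33 Fy -0.35 Fz -0.28 21.57
settle b [-156.09    0.97] z 38.84 tip_mod_x 11.9 Fx -0.45 Fy 0.69 Fz -1.66 21.77
```

```bash
cat >> h.py <<'E'
def rep(tag=""):
    from workcell import read_state
    import time
    f=np.r_[R2[:,0],0]
    s=read_state();p=s["eef_pos"];b=R2.T@(p[:2]-B);F=s["ft_force"]
    print(tag,"b",b.round(2),"z",round(p[2],2),"tipx",round(b[0]+168,1),"Fx %.2f Fy %.2f Fz %.2f"%(F@f,F[:2]@R2[:,1],F[2]),"t",round(s["time"],2),"gap",round(s["finger_gap"],2))
    return F@f,F[2],p
E
python3 - <<'E'
from h import *
from workcell import *
for i in range(3): rep();wait(.1)
g=movel(w(-150,1,38.8),max_speed=25,guard=4);rep(g)
g=movel(w(-150,1,36.3),max_speed=6,guard=3);rep(("down",g))
E
```

```text
b [-156.09    0.97] z 38.84 tipx 11.9 Fx -0.45 Fy 0.69 Fz -1.66 t 21.77 gap 18.8
 b [-156.04    0.99] z 38.82 tipx 12.0 Fx 0.28 Fy 0.21 Fz -0.46 t 21.87 gap 18.16
 b [-156.02    1.01] z 38.82 tipx 12.0 Fx 0.01 Fy -0.28 Fz -0.13 t 21.97 gap 18.55
False b [-149.92    1.03] z 38.75 tipx 18.1 Fx -0.41 Fy 0.05 Fz -0.23 t 22.46 gap 18.51
('down', True) b [-150.09    1.03] z 36.1 tipx 17.9 Fx -0.31 Fy 0.40 Fz 2.90 t 22.93 gap 18.76
```

Run:
```python
from h import *
from workcell import *
g=movel(w(-140,1,36.3),max_speed=20,guard=5);rep(("f1",g))
if not g:
    g=movel(w(-110,1,36.3),max_speed=12,guard=6);rep(("f2",g))
wait(.2);rep("settle");wait(.2);rep("settle")
```

```text
('f1', False) b [-139.72    0.99] z 36.31 tipx 28.3 Fx 1.48 Fy -0.24 Fz 2.80 t 23.6 gap 18.73
('f2', True) b [-113.82    0.97] z 36.32 tipx 54.2 Fx -0.15 Fy -0.39 Fz 6.15 t 25.51 gap 18.52
settle b [-113.83    1.  ] z 36.34 tipx 54.2 Fx -0.04 Fy -0.21 Fz 6.11 t 25.71 gap 18.45
settle b [-113.81    0.95] z 36.34 tipx 54.2 Fx -0.27 Fy 0.86 Fz 6.74 t 25.91 gap 18.25
```

Run:
```python
from h import *
from workcell import *
for z in (36.6,36.9,37.2,37.5):
    movel(w(-113.8,1,z),max_speed=10); wait(.1); rep(z)
c=camera("scene");np.savez("scene8.npz",**c);crop(c,170,150,290,270,6,"sc8.png")
c=camera("wrist");np.savez("wrist8.npz",**c);cv2.imwrite("pics/wrist8.png",cv2.resize(c["image"],(768,576)))
```

```text
36.6 b [-113.8     1.01] z 36.58 tipx 54.2 Fx -2.44 Fy 0.23 Fz 4.81 t 26.26 gap 18.34
36.9 b [-113.76    1.  ] z 36.88 tipx 54.2 Fx -1.37 Fy -1.16 Fz 3.22 t 26.61 gap 18.68
37.2 b [-113.75    0.99] z 37.17 tipx 54.2 Fx 0.35 Fy -0.15 Fz 0.43 t 26.96 gap 18.21
37.5 b [-113.84    1.03] z 37.4 tipx 54.2 Fx 2.21 Fy -0.46 Fz -5.59 t 27.31 gap 18.6
```

View pics/sc8.png

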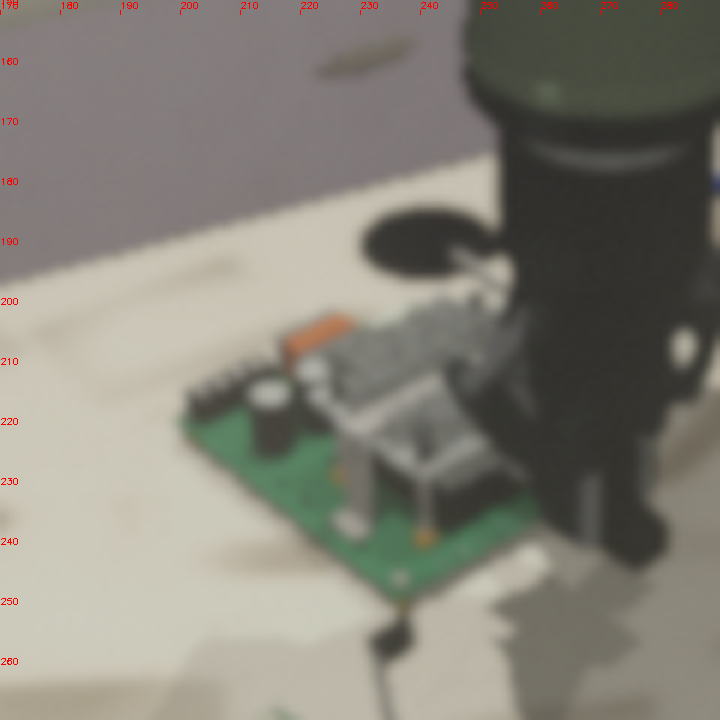

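View pics/wrist8.png

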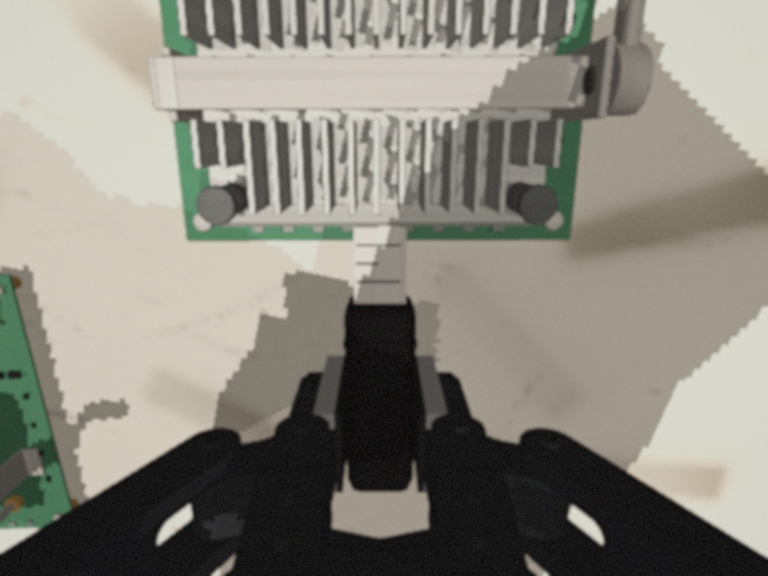

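The blade is in the gap, centred on the cooler (column 380 against about 378). The plates bracket it at TCP z of about 37.0 (lower) and 37.3 (upper). I'll centre it there and push forward in small steps to about 8–9 N.

```bash
cat >> h.py <<'E'
def avg(n=6):
    from workcell import read_state,wait
    L=[];
    for i in range(n):
        wait(.04);s=read_state();F=s["ft_force"];L.append([F[:2]@R2[:,0],F[:2]@R2[:,1],F[2]])
    p=s["eef_pos"];b=R2.T@(p[:2]-B)
    m=np.mean(L,0);print("b",b.round(2),"z",round(p[2],2),"F",m.round(2),"t",round(s["time"],2));return m
E
python3 - <<'E'
from h import *
from workcell import *
x,z=-113.8,37.15
movel(w(x,1,z),max_speed=10);m=avg()
for i in range(10):
    x+=.6; z-= .2*np.clip(-m[2]/6,-1,1)
    movel(w(x,1,z),max_speed=10);m=avg()
    if m[0]<-6: break
E
```

```text
b [-113.82    1.02] z 37.2 F [ 0.53  0.25 -1.19] t 27.91
b [-113.49    1.01] z 37.05 F [-4.82  0.24  1.39] t 28.41
b [-112.89    1.02] z 37.08 F [-5.59  0.17  0.27] t 28.91
b [-112.48    1.03] z 37.05 F [-6.44  0.02  0.84] t 29.41
```

Run:
```python
from h import *
from workcell import *
x,z=-112.0,37.05
m=avg(8)
for i in range(5):
    if m[0]<-8.5: break
    x+=.5
    movel(w(x,1,z),max_speed=10);m=avg(8)
wait(.5);avg(8);rep()
for n in ["wrist","scene"]:
    c=camera(n);np.savez(n+"9.npz",**c)
    cv2.imwrite(f"pics/{n}9.png",cv2.resize(c["image"],(768,576)))
crop(c,170,150,290,270,6,"sc9.png")
```

```text
b [-112.46    1.03] z 37.03 F [-6.23  0.1   0.59] t 29.74
b [-112.12    1.01] z 36.93 F [-7.46  0.2   2.08] t 30.32
b [-111.79    1.05] z 36.9 F [-8.21 -0.04  2.14] t 30.91
b [-111.46    1.06] z 36.88 F [-8.88  0.06  2.74] t 31.49
b [-111.43    1.05] z 36.88 F [-9.07  0.17  2.84] t 32.33
 b [-111.43    1.05] z 36.88 tipx 56.6 Fx -9.83 Fy 0.52 Fz 3.87 t 32.33 gap 18.27
```

View pics/wrist9.png

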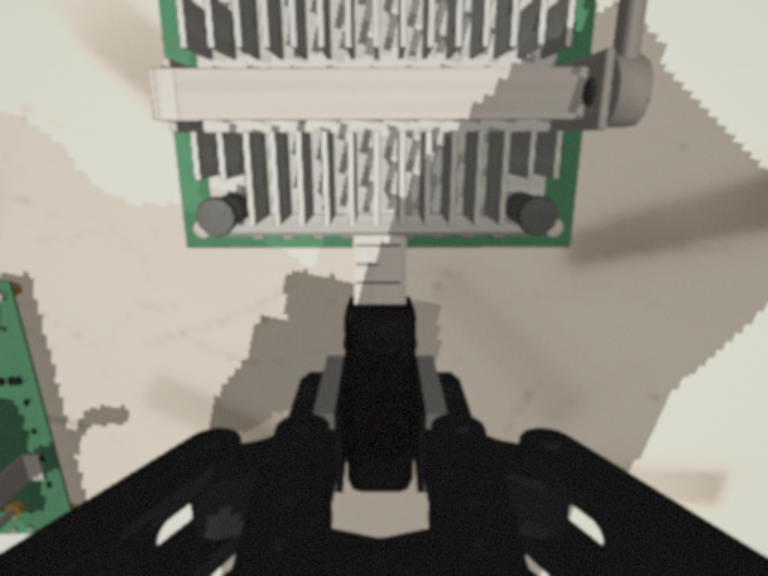

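View pics/sc9.png

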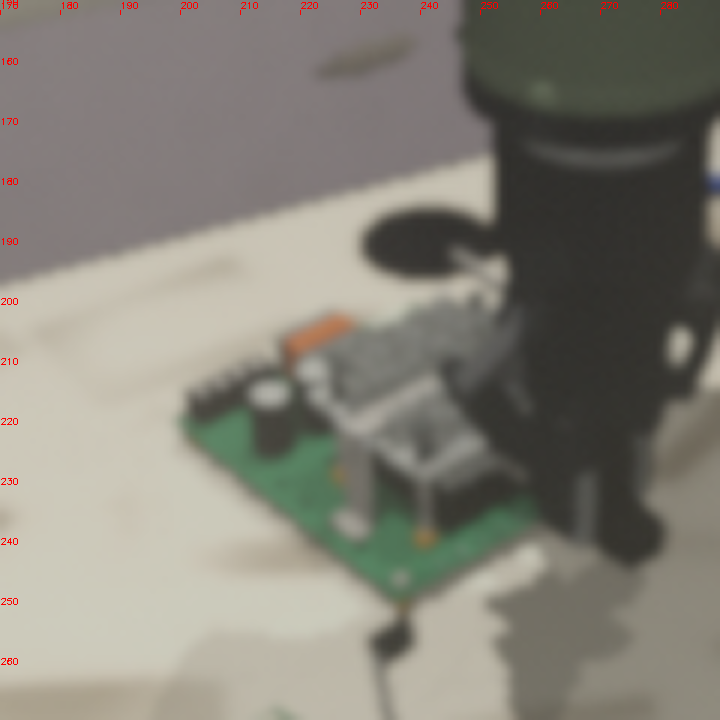

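Run:
```python
from h import *
from workcell import *
avg(5)
print(read_state()["tool_rot"].round(3).tolist())
finish_job()
rep()
```

```text
b [-111.47    1.04] z 36.89 F [-9.02  0.07  2.93] t 32.63
[[0.242, -0.97, -0.003], [-0.97, -0.242, -0.0], [-0.001, 0.003, -1.0]]
the job is handed in; nothing more can be done
the job is handed in; nothing more can be done
```

I pressed the cam lever fully down. I then slid the gauge into the gap until it was snug and handed the job in at 32.6 s, with the gauge still held there. `finish_job()` gives no verdict, so these are my own last checks:

- **Lever:** it stood firm under about 20 N. In the last pictures it still lies level, pointing to the rear.
- **Snugness:** the push along the gap held steady at about 9 N, inside the 6–12 N band. I estimate the blade presses on each plate with 12–15 N, well below the 45 N that would lift the lever. That is worked out from the push and the stated friction, because I could not measure the two contacts separately. A net upward force of about 3 N remained on the tool.
- **Position:** the tip is about 57 mm behind the module's front edge by my calibration, which could be 2–3 mm out. Sideways it is within a few mm of the middle. The tool is square and level to about 0.01 rad, and the gauge sits about 43 mm above the bench.
- **Gap:** by the blade's taper this suggests a gap near the top of the 4.0–5.8 mm range, but read the gauge itself for the thickness.
- **Checks that disagreed or were skipped:**
  - My automatic fit of the gauge's outline failed, so I used its corners read from the pictures instead.
  - Camera estimates of the board's position differed by 2–3 mm.
  - I took no last picture of the spudger, dish or syringe. I planned no move near them, but I never located the syringe by measurement.

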